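Roll an idler roller up into the marking cradle and set it against its datum

ROBOT

A 6-joint arm with a two-finger parallel gripper is mounted at the origin on a cart in front of the work surface, level with it; the furniture and walls round the work are solid. World frame = base frame: x ahead of the robot, y to its left, z up, the work surface at z = 0. Lengths are in m, angles in rad, forces in N, time in s.
With the tool pointing down it reaches from about 0.3 to 0.95 m from the base axis. Payload 3.1 kg.
Tool frame: the origin (TCP) lies at the very end of the fingers, on their centre line; the grasp point (between the pads) lies 19 mm behind it; z points along the fingers, y is the line along which they close (so a half turn about z gives the same grasp; the last joint's range is limited). The gripper opens to 85 mm and grips with 20 to 120 N. Pads are 22 mm wide; open, the fingers measure 114 mm over their backs; the gripper's body (76 mm by 85 mm) begins 54 mm behind the grasp point. The pads swing forward as they close: fully open they stand 13 mm farther back than shut.
Start: joints at [-1.34, 0.308, 1.634, -0, 1.2, -0.07], TCP at [0.185, -0.597, 0.231] pointing down, gripper open.
Joint ranges: [-3.06, 3.06], [-0.79, 1.96], [0.05, 2.63], [-1.19, 4.34], [0.05, 2.64], [-2.94, 2.94]. Speed limits (rad/s): [2.79, 2.79, 3.14, 3.14, 3.14, 3.14].

INTERFACE

Orientations are given as a 3x3 rotation matrix whose columns are the frame's x, y, z axes.
In Python, from station import status, cams, finish_job gives the robot as it stands.
- The arm moves only by the tool step_arm, never from a script. Its argument "series" is a list of rows, each a list of 3 entries, a list of its own where there are three numbers: the shift along the world's x, y, z in mm, then the turn about the world's z in rad, then the finger opening in mm, from 0 to 85.4. A call has 1 to 20 rows; each row shifts and turns the commanded pose from where the row before left it; what a row does not reach is not made up. A row lasts 1/12 s, in which the tool goes at most 41.7 mm and 7.16 degrees, less where a joint would pass 70% of its speed; a pose out of reach is approached as far as the arm can. A call with a gripper value outside its range is refused whole. The fingers move at their own pace and stop on an object; "squeeze" is the grip in N (left out, the last holds). Time passes only in rows, so rows that do not move let the fingers close. It gives the time, the measured TCP pose, the force, the opening and the grip force at its end, in the units of the state.
- status.read_state(): the state, without advancing time (a new reading comes with each control period).
- cams.get_image(name): name is "side" or "top" or "wrist"; returns the picture (480x640x3 uint8, red, green, blue); there is no depth.
- cams.camera_model(name): a dict with "camera_matrix" (3x3 intrinsics, pixels), "rvec" (rotation vector, rad) and "tvec" (3), from world to camera coordinates, as OpenCV has them; the wrist camera has in their place "hand_eye" (4x4, takes a point from camera to tool coordinates, whose origin is the TCP and whose axes are the flange's). Camera axes: x right, y down, z forward; pixel columns grow to the right and rows downward; lengths in m; the calibration is good to about 2 mm. A picture is of the moment at which its call begins: read the wrist's pose just before it. camera_model takes no time and is no camera call.
- finish_job(): hands the job in; it is judged then, once.
The state is a dict: "t": time; "joint_pos": joint angles; "dq": joint speeds; "tau": joint torques, N m; "position": TCP position; "eef_rot": TCP orientation; "ft_force": force on the tool from outside, world axes, zero at the start; "wrist_torque": the same for the moment, N m; "finger_gap": opening from 0.0 (shut) to 1.0 (fully open); "finger_force": force on a finger pad.
Only numpy, scipy, OpenCV 4.12 (cv2) and the standard library are available. Lean on these libraries where they do the work, as an engineer would, in place of code of your own. Each camera call takes 0.05 s, during which the arm holds its last target. There are 200 camera calls.

TASK

Load the roller into the marking cradle by pushing it: with the fingertips, roll the roller that lies at the foot of the ramp slowly up to the two stop pads, without letting go on the way so that it runs back, until the spring pawl stands up again behind it and holds it. Then push it along its own axis, from the open side of the cradle, until its end face is flush against the upright datum plate. Do not pick the roller up, and leave the standing spare roller, the bush and the pin box where they are.

Things in the scene. Friction and masses are not known exactly. Their poses are not given: they have to be found in the camera images.
- roller: bright steel idler roller with dark sealed bearings in its ends, a solid cylinder 50 mm in diameter, 56 mm long, about 0.4 kg, lying on its side on the level landing at the ramp's foot, axis across the track. Origin at its centre; its y axis is the roller's axis (x and z turn as it rolls). It rolls freely: let go on the ramp it runs back, over 0.25 m/s within 4 cm.
- ramp: grey ramp of the fixed marking cradle, 9 degrees. Origin on its surface at the foot line, mid-track, 18 mm above the desk; x runs up the slope along the surface, y is level towards the cradle's open side, z is square to the surface. Rails 10 mm high with inner faces at y = +31 and -31 mm guide the roller; the +y rail ends at x = 90 mm, the -y rail at 104 mm. The deck's +y edge is at y = 36 mm.
- landing (a point): middle of the level landing's top (18 mm above the desk), 36 mm out from the ramp's foot. The landing is 72 mm long, with the same rails and a 4.5 mm high rod across its outer end
- stop_pads (a point): between the faces of the two steel stop pads at the top of the ramp (ramp frame x = 160, y = -5, z = 25 mm); they face down the slope, on a blue block 40 mm high and 18 mm thick. The roller's centre is at x = 135 mm when it touches them
- datum_plate (a point): on the face of the upright steel datum plate beside the seat (ramp frame x = 134, y = -39, z = 18 mm); the plate is 36 mm high, x = 108 to 160 mm, and faces +y. The roller's centre is at y = -11 mm when its end face is against it. The +y side of the seat is open, with nothing beyond the deck's edge
- pawl (a joint): one-way pawl: two brass noses standing 7 mm out of the ramp at x = 109 to 116 mm, y = -20 and +10 mm. 0 = standing. The roller rolling up over it folds it up-slope (about 0.9 rad, a push of a few N); its spring lifts it behind the roller only once that is within about 1 mm of the stop pads. Let go then, the roller leans back on it, about 3 mm off the pads.
- home (a point): the point where the roller's centre belongs: against the stop pads and the datum plate (ramp frame x = 135, y = -11, z = 25 mm)
- spare_roller: bystander: an equal roller standing on end on the desk, 50 mm in diameter, 56 mm high; origin at the centre of its underside
- loose_bush: bystander: pale turned bush standing on the desk, 36 mm in diameter and high; origin at the centre of its underside
- pin_box: bystander: flat dark grey plastic case, 52 x 85 x 22 mm, on the desk; origin at the centre of its underside
Things that resemble listed ones, but are neither listed nor needed, are in the scene too. What is shaped like the roller but purple is not meant.

How it is judged:
On the way:
1. the roller is up at the stop pads with the pawl standing behind it, not yet against the datum plate (x of roller in the frame of ramp between 0.129 and 0.138 m and value of joint pawl below 0.12 rad and y of roller in the frame of ramp above -0.007 m), for 0.2 s.
At the end, for the whole second after the job is handed in: the roller rests between pawl and stop pads (centre at most 6 mm down-slope of touching the pads), the pawl standing (below 0.12 rad), its end face within 2 mm of the datum plate and square to it within 0.06 rad, lying on the ramp, at rest (x of roller in the frame of ramp between 0.129 and 0.138 m and value of joint pawl below 0.12 rad and y of roller in the frame of ramp between -0.013 and -0.009 m and z of roller in the frame of ramp between 0.022 and 0.028 m and angle between the y axis of roller and the y axis of ramp, either way round below 0.06 rad and linear speed of roller below 0.01 m/s).
It fails at once if the roller runs back or is flung (faster than 0.25 m/s) (linear speed of roller above 0.25 m/s).
It fails at once if the roller is lifted (over 13 mm clear of the ramp, 7 mm of the landing) (z of roller in the frame of ramp above 0.038 m).
It fails at once if the roller is tipped on end or leaves the cradle (angle between roller's own y axis and vertical below 1.1 rad or z of roller in the frame of ramp below 0.015 m).
It fails at once if a bystander is disturbed (moved over 15 mm) (distance of any of spare_roller, loose_bush, pin_box from where it was at the start of the episode above 0.015 m).
It also fails if it takes over 58 s, if anything falls off the work surface, if the arm or the gripper's body presses on something with over 40 N, if the wrist force passes 120 N, or if a joint passes its speed limit or range.

## Working session

There is one attempt and no reset: what is moved stays moved. The work goes in short steps, Python scripts to look and compute and a tool call to move; the robot and the scene stay as the last step left them, time stands still between calls to the robot, and variables do not carry over. Pictures are saved under pics/ and viewed, at most 10 in all, crops included, and the job is handed in when it is done.

Besides the shell and the picture viewer there is one more tool, called after "Emit:" as name([rows], argument=value, ...), one row to a line, values as JSON. step_arm: Moves the arm, as the interface text tells. Its arguments: {"type":"object","properties":{"series":{"type":"array"},"squeeze":{"type":"number"}},"required":["series"]}

```bash
mkdir -p pics
cat > h.py <<'E'
import numpy as np, cv2
from station import status, cams
def save(n,f,crop=None,s=1):
    im=cams.get_image(n)[:,:,::-1].copy()
    cv2.imwrite('pics/raw_'+f,im)
    if crop: x0,y0,x1,y1=crop; im=im[y0:y1,x0:x1]
    cv2.imwrite('pics/'+f,cv2.resize(im,None,fx=s,fy=s,interpolation=cv2.INTER_CUBIC))
def cam(n):
    m=cams.camera_model(n); K=np.array(m['camera_matrix']); R=cv2.Rodrigues(np.array(m['rvec'],float))[0]; return K,R,np.array(m['tvec'],float).ravel()
def ray(n,u,v,z):
    K,R,t=cam(n); d=R.T@np.linalg.inv(K)@[u,v,1]; c=-R.T@t; return c+d*(z-c[2])/d[2]
def proj(n,P):
    K,R,t=cam(n); p=(np.atleast_2d(P)@R.T+t)@K.T; return p[:,:2]/p[:,2:]
E
python3 - <<'E'
from h import *
save('top','t1.png',None,1.25); save('side','s1.png',None,1.25)
for n in('top','side'): K,R,t=cam(n); print(n,K[0,0],-R.T@t,R[2])
print(status.read_state())
E
```

```text
top 485.86988468229004 [ 0.31744323 -0.09281837  1.29749575] [ 1.09386543e-01  5.08433794e-05 -9.93999286e-01]
side 462.656232413233 [0.06631227 0.7786386  0.71277389] [ 0.35535931 -0.75706962 -0.54823841]
{'t': 0.1, 'joint_pos': array([-1.33972220e+00,  3.08914374e-01,  1.63507324e+00, -1.19115099e-05,
        1.19971943e+00, -6.96842690e-02]), 'dq': array([-0.00086784, -0.00190897, -0.00226289, -0.00090529, -0.00229093,
       -0.0006137 ]), 'tau': array([-2.76389519e-04, -4.16407406e+01, -2.77644646e+01, -1.13749738e-04,
        3.96037591e-03,  3.30836883e-06]), 'position': array([ 0.18495875, -0.59621132,  0.23015748]), 'eef_rot': array([[ 9.55110843e-01,  2.96248263e-01, -4.95050201e-04],
       [ 2.96248645e-01, -9.55108640e-01,  2.05564931e-03],
       [ 1.36155813e-04, -2.11003090e-03, -9.99997765e-01]]), 'ft_force': array([ 0.09197599, -0.14638111, -0.26666664]), 'wrist_torque': array([0.00673352, 0.03654767, 0.02398376]), 'finger_force': 0.0, 'finger_gap': 0.9989712023824202}
```

View pics/t1.png

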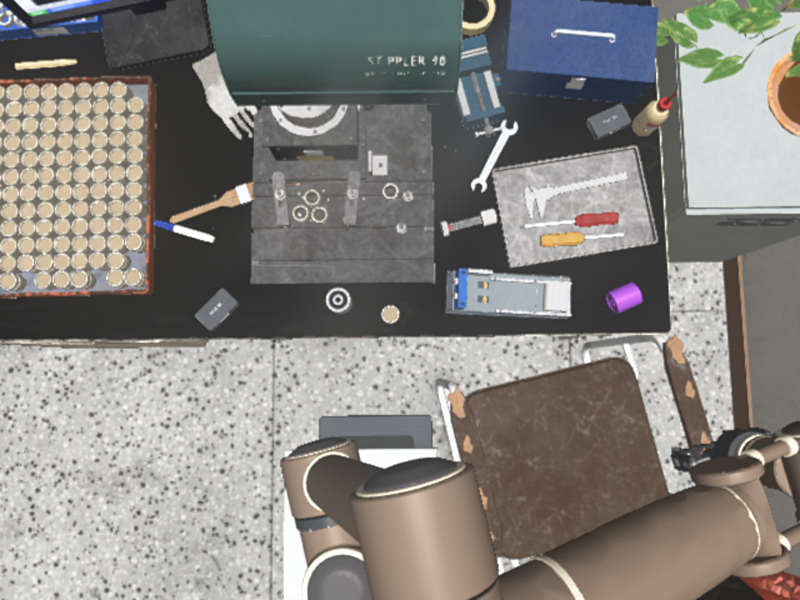

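View pics/s1.png

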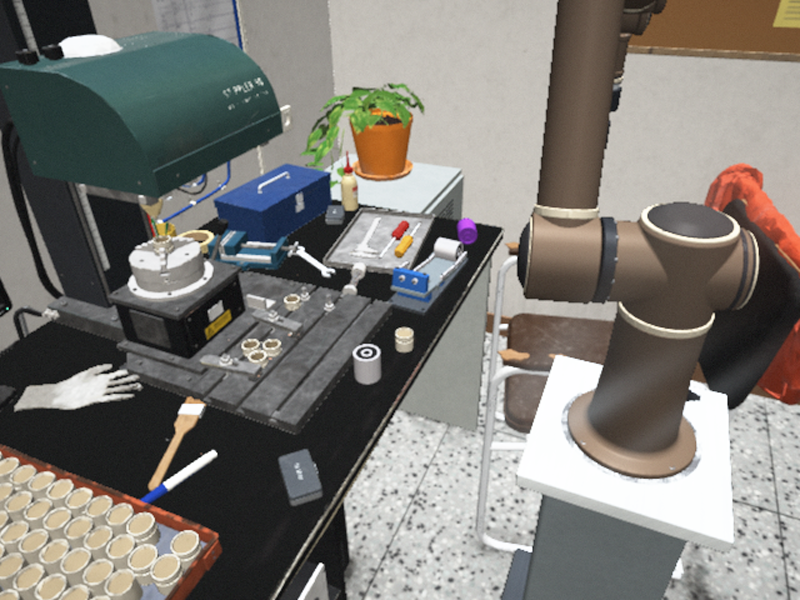

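Run:
```python
from h import *
a=cv2.imread('pics/raw_t1.png')[200:270,345:525]
b=cv2.imread('pics/raw_s1.png')[180:255,300:400]
a=cv2.resize(a,None,fx=4.4,fy=4.4,interpolation=cv2.INTER_CUBIC)
b=cv2.resize(b,(360,270),interpolation=cv2.INTER_CUBIC)
im=np.zeros((308+272,a.shape[1],3),np.uint8); im[:308]=a[:308]; im[309:579,:360]=b
cv2.imwrite('pics/c1.png',im)
```

```text
(no output)
```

View pics/c1.png

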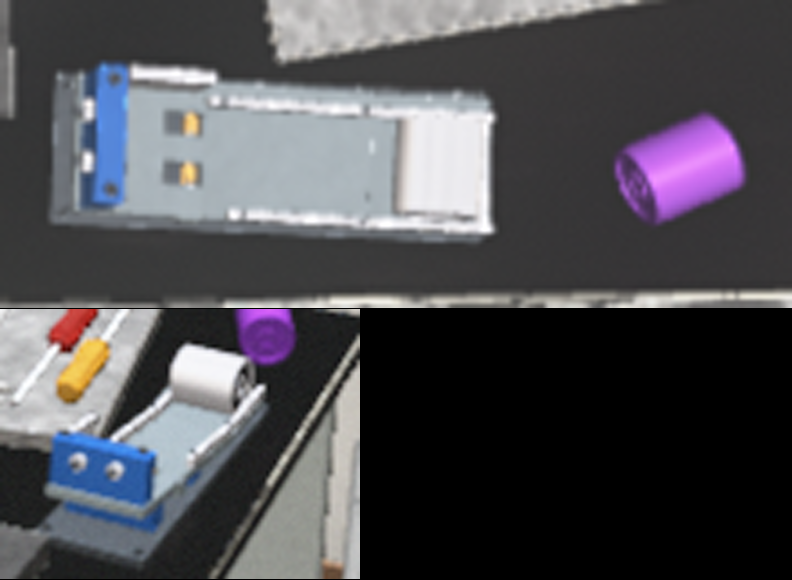

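```bash
cat >> h.py <<'E'
c9,s9=np.cos(np.radians(9)),np.sin(np.radians(9))
def toW(p,P): # ramp frame mm -> world m ; p=(x,y,yaw)
    P=np.atleast_2d(P)/1000.; f=np.c_[c9*P[:,0]-s9*P[:,2],P[:,1],s9*P[:,0]+c9*P[:,2]]
    return flat(p,f)
def flat(p,f):
    c,s=np.cos(p[2]),np.sin(p[2]); return np.c_[p[0]+c*f[:,0]-s*f[:,1],p[1]+s*f[:,0]+c*f[:,1],.018+f[:,2]]
E
python3 - <<'E'
from h import *
from scipy.optimize import least_squares
R=np.array([[112,-20,7],[112,10,7],[104,-33.5,10],[90,33.5,10],[108,-39,36],[160,-39,36]])
U=np.array([[192,124],[190,174],[211,101],[231,214],[216,77],[134,73]])/4.4+[345,200]
F=np.array([[-72,-33.5,10],[-72,33.5,10]])/1000.; V=np.array([[491,115],[491,229]])/4.4+[345,200]
f=lambda p:(np.r_[proj('top',toW(p,R))-U,proj('top',flat(p,F))-V]).ravel()
a=ray('top',*(np.array([395,165])/4.4+[345,200]),.02)
r=least_squares(f,[a[0],a[1],1.6],loss='soft_l1'); p=r.x
print(p,np.degrees(p[2])); print(f(p).reshape(-1,2).round(2))
print('roller',ray('top',*(np.array([445,162])/4.4+[345,200]),.05), 'landing',flat(p,np.array([[-.036,0,.025]])))
print('home',toW(p,[[135,-11,25]]),'x',[np.cos(p[2]),np.sin(p[2])])
for q in [(320/1.25-17,0)]: pass
print('spare',ray('top',338/1.25,300/1.25,.056),'bush',ray('top',390/1.25,314/1.25,.036),'box',ray('top',216/1.25,309/1.25,.022))
print(proj('side',toW(p,[[104,-33.5,10],[90,33.5,10]])), proj('side',flat(p,np.array([[-.036,28e-3,.025],[-.036,-28e-3,.05]]))))
E
```

```text
[ 0.46324997 -0.37434681  1.51171144] 86.61468531753718
[[ 0.42 -0.63]
 [ 0.48 -0.57]
 [-0.42 -0.46]
 [-0.62 -0.24]
 [ 0.02  1.34]
 [-1.11  0.78]
 [ 0.73  0.43]
 [ 0.26 -0.18]]
roller [ 0.46297783 -0.41205113  0.05      ] landing [[ 0.46112415 -0.41028399  0.043     ]]
home [[ 0.4818735  -0.24579515  0.06381086]] x [np.float64(0.05905051563269662), np.float64(0.9982549957818957)]
spare [0.45866212 0.04157583 0.056     ] bush [ 0.43045241 -0.06473549  0.036     ] box [0.44604414 0.30275339 0.022     ]
[[328.90611525 217.47966355]
 [352.459339   221.06177375]] [[367.05868349 201.43604929]
 [350.19172056 190.42453284]]
```

Candidates for the roller are the bright steel cylinder in the cradle at top px (446,236), the purple cylinder at (500,238), which is a decoy, and the steel one standing at (270,240), which is the spare. The steel one on the landing fits, because the crop shows it lying across the track at the foot of the ramp. The ramp runs along about +y, and the datum plate is on the far side. The side view agrees with the fit to about 3 mm. I'm moving to hover behind the roller.

Emit:
step_arm([
  [[23,11.5,-2.5],0.1,85],
  [[23,11.5,-2.5],0.1,70],
  [[23,11.5,-2.5],0.1,60],
  [[23,11.5,-2.5],0.1,50],
  [[23,11.5,-2.5],0.1,40],
  [[23,11.5,-2.5],0.1,30],
  [[23,11.5,-2.5],0.1,20],
  [[23,11.5,-2.5],0.1,20],
  [[23,11.5,-2.5],0.1,20],
  [[23,11.5,-2.5],0.1,20],
  [[23,11.5,-2.5],0.1,20],
  [[20,11.5,-2.5],0.1,20],
  [[0,0,0],0,20],
  [[0,0,0],0,20],
], squeeze=20)

```text
t: 1.27
position: [0.4587, -0.4577, 0.2003]
eef_rot: [[0.068, 0.998, -0.001], [0.998, -0.068, 0.001], [0.001, -0.002, -1.0]]
ft_force: [-0.6, 0.1, -0.1]
finger_gap: 0.239
finger_force: 0.0
```

Run:
```python
from h import *
s=status.read_state(); save('wrist','w1.png',None,1.25)
print(s['t'],s['position'],s['eef_rot'].round(3),s['finger_gap'])
np.savez('w1.npz',p=s['position'],R=s['eef_rot']); m=cams.camera_model('wrist'); print(m)
```

```text
1.2667 [ 0.45870038 -0.4577184   0.20028138] [[ 0.068  0.998 -0.001]
 [ 0.998 -0.068  0.001]
 [ 0.001 -0.002 -1.   ]] 0.23933506416719158
{'camera_matrix': array([[405.33047984,   0.        , 319.8239843 ],
       [  0.        , 405.33047984, 245.1486251 ],
       [  0.        ,   0.        ,   1.        ]]), 'hand_eye': array([[-5.27205076e-05, -9.46945414e-01, -3.21394432e-01,
         8.29118672e-02],
       [ 9.99999799e-01, -2.53138661e-04,  5.81802230e-04,
        -2.80179689e-04],
       [-6.32292310e-04, -3.21394336e-01,  9.46945236e-01,
        -1.43347089e-01],
       [ 0.00000000e+00,  0.00000000e+00,  0.00000000e+00,
         1.00000000e+00]])}
```

View pics/w1.png

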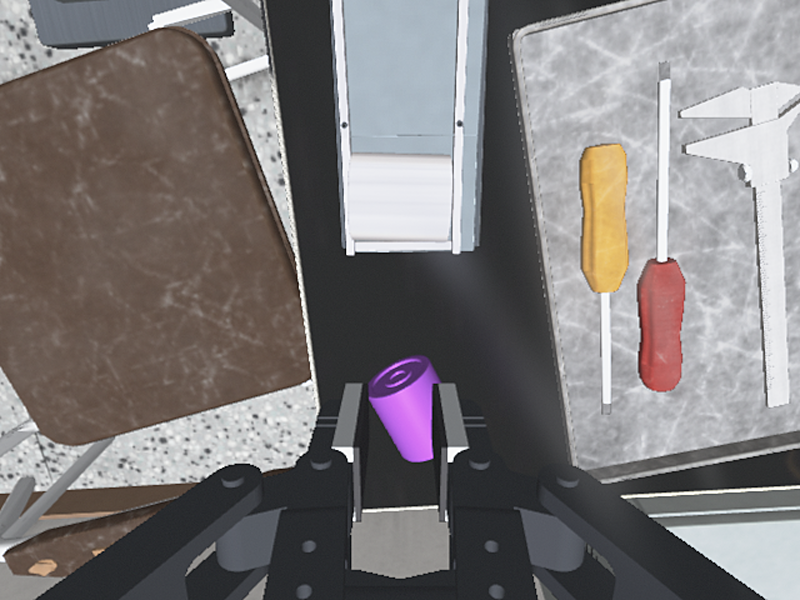

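```bash
cat >> h.py <<'E'
def wray(f,u,v,z):
    d=np.load(f); m=cams.camera_model('wrist'); K=np.array(m['camera_matrix']); H=np.array(m['hand_eye'])
    c=d['p']+d['R']@H[:3,3]; r=d['R']@H[:3,:3]@np.linalg.inv(K)@[u,v,1]; return c+r*(z-c[2])/r[2]
E
python3 - <<'E'
from h import *
for n,u,v,z in [('railL end',351,255,.028),('railR end',456.5,253,.028),('foot',401,135,.018),('footL',345,124,.0283),('footR',459,123,.0283),
  ('roller near mid',401,238,.030),('rollL',349,200,.043),('rollR',452,200,.043),('roller top mid',400,197,.068),('purple near',425,356,.04),('purp2',385,368,.04)]:
    print(n,wray('w1.npz',u/1.25,v/1.25,z).round(4))
E
```

```text
railL end [ 0.4281 -0.4451  0.028 ]
railR end [ 0.4951 -0.4484  0.028 ]
foot [ 0.4648 -0.3751  0.018 ]
footL [ 0.4324 -0.3668  0.0283]
footR [ 0.4991 -0.3708  0.0283]
roller near mid [ 0.4606 -0.436   0.03  ]
rollL [ 0.4319 -0.409   0.043 ]
rollR [ 0.492  -0.4131  0.043 ]
roller top mid [ 0.462  -0.4065  0.068 ]
purple near [ 0.4711 -0.5129  0.04  ]
purp2 [ 0.4443 -0.5197  0.04  ]
```

The wrist view puts the track's centre line at x≈0.462 by the landing, with the roller at about (0.462,-0.411). Rod and rail ends are at y≈-0.447, and the purple decoy is clear of the fingers. Next I descend behind the roller.

Emit:
step_arm([
  [[1,-2,-16],0.01,20],
  [[1,0,-16],0,20],
  [[0,0,-16],0,20],
  [[0,0,-16],0,20],
  [[0,0,-16],0,20],
  [[0,0,-16],0,20],
  [[0,0,-16],0,20],
  [[0,0,-16],0,20],
  [[0,0,-16],0,20],
  [[0,0,-12],0,20],
  [[0,0,-8],0,20],
  [[0,0,-4],0,20],
  [[0,0,0],0,20],
  [[0,0,0],0,20],
])

```text
t: 2.48
position: [0.4603, -0.4615, 0.0338]
eef_rot: [[0.06, 0.998, 0.0], [0.998, -0.06, -0.001], [-0.001, 0.001, -1.0]]
ft_force: [0.4, 0.7, -0.2]
finger_gap: 0.233
finger_force: 0.0
```

Emit:
step_arm([
  [[0,2,0],0,20],
  [[0,2,0],0,20],
  [[0,2,0],0,20],
  [[0,2,0],0,20],
  [[0,1,0],0,20],
  [[0,1,0],0,20],
  [[0,1,0],0,20],
  [[0,1,0],0,20],
  [[0,1,0],0,20],
  [[0,0,0],0,20],
])

```text
t: 3.32
position: [0.4601, -0.4477, 0.0332]
eef_rot: [[0.06, 0.998, -0.0], [0.998, -0.06, 0.0], [0.0, -0.0, -1.0]]
ft_force: [0.3, -0.1, 0.2]
finger_gap: 0.236
finger_force: 0.0
```

Run:
```python
from h import *
s=status.read_state(); save('wrist','w2.png',None,1.25)
print(s['t'],s['position'],s['ft_force'])
np.savez('w2.npz',p=s['position'],R=s['eef_rot'])
```

```text
3.3167 [ 0.46009515 -0.44770143  0.03317525] [ 0.26069206 -0.10642666  0.1800439 ]
```

View pics/w2.png

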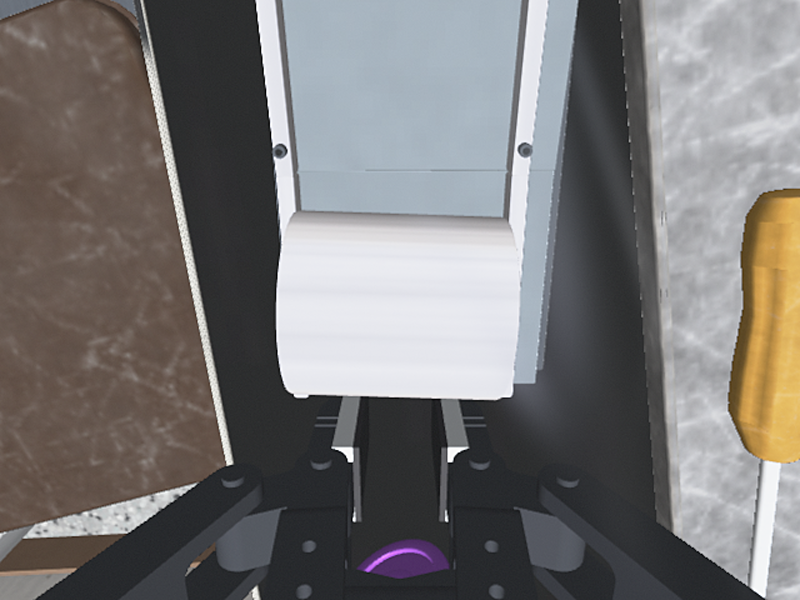

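Fingers and roller are lined up, both mid-image at view column 399. The gap is only a few mm, so I start the slow push.

Emit:
step_arm([
  [[0.17,2,0],0,20],
  [[0.17,2,0],0,20],
  [[0.17,2,0],0,20],
  [[0.17,2,0],0,20],
  [[0.17,3,0],0,20],
  [[0.17,3,0],0,20],
  [[0.17,3,0],0,20],
  [[0.17,3,0],0,20],
  [[0.17,3,0],0,20],
  [[0.17,3,0.2],0,20],
  [[0.17,3,0.4],0,20],
  [[0.17,3,0.4],0,20],
  [[0.17,2,0.4],0,20],
  [[0,0,0],0,20],
])

```text
t: 4.53
position: [0.4624, -0.4135, 0.0347]
eef_rot: [[0.06, 0.998, -0.0], [0.998, -0.06, 0.0], [0.0, -0.0, -1.0]]
ft_force: [-0.2, 1.3, -0.5]
finger_gap: 0.231
finger_force: 0.2
```

Run:
```python
from h import *
print('foot',wray('w2.npz',400/1.25,170/1.25,.018))
s=status.read_state(); save('wrist','w3.png',None,1.25)
print(s['t'],s['position'],s['ft_force'])
np.savez('w3.npz',p=s['position'],R=s['eef_rot'])
```

```text
foot [ 0.46433886 -0.37509375  0.018     ]
4.5333 [ 0.46241208 -0.41345649  0.03473331] [-0.22974275  1.34915344 -0.49135616]
```

View pics/w3.png

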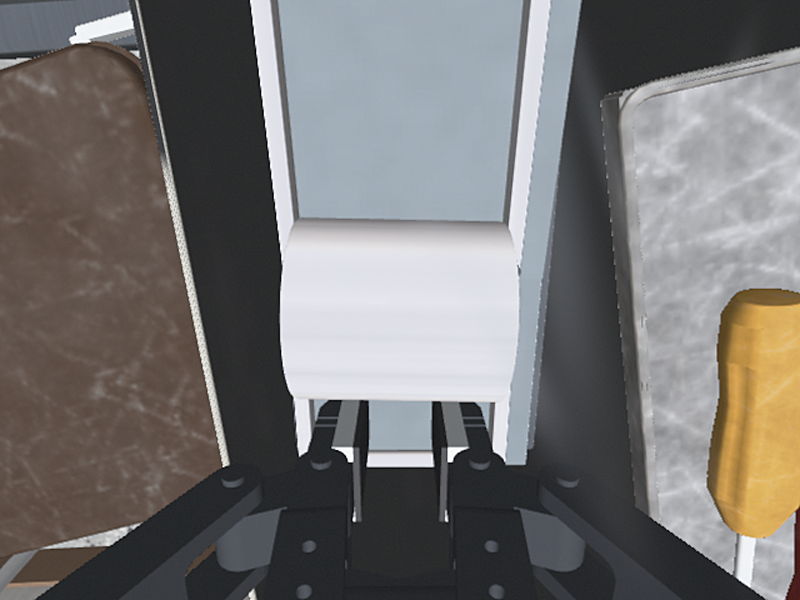

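Emit:
step_arm([
  [[0.17,2,0.3],0,20],
  [[0.17,3,0.47],0,20],
  [[0.17,3,0.47],0,20],
  [[0.17,3,0.47],0,20],
  [[0.17,3,0.47],0,20],
  [[0.17,3,0.47],0,20],
  [[0.17,3,0.47],0,20],
  [[0.17,3,0.47],0,20],
  [[0.17,3,0.47],0,20],
  [[0.17,3,0.47],0,20],
  [[0.17,3,0.47],0,20],
  [[0.17,3,0.47],0,20],
  [[0.17,3,0.47],0,20],
  [[0.17,3,0.47],0,20],
  [[0.17,3,0.47],0,20],
  [[0.17,3,0.47],0,20],
  [[0.17,3,0.47],0,20],
  [[0.17,3,0.47],0,20],
  [[0.17,3,0.47],0,20],
  [[0.17,3,0.47],0,20],
])

```text
t: 6.25
position: [0.4658, -0.3547, 0.0439]
eef_rot: [[0.06, 0.998, -0.0], [0.998, -0.06, 0.0], [0.0, -0.0, -1.0]]
ft_force: [0.4, -1.6, 0.4]
finger_gap: 0.237
finger_force: 0.9
```

Emit:
step_arm([
  [[0.17,3,0.47],0,20],
  [[0.17,3,0.47],0,20],
  [[0.17,3,0.47],0,20],
  [[0.17,3,0.47],0,20],
  [[0.17,3,0.47],0,20],
  [[0.17,3,0.47],0,20],
  [[0.17,3,0.47],0,20],
  [[0.17,3,0.47],0,20],
  [[0.17,3,0.47],0,20],
  [[0.17,3,0.47],0,20],
  [[0.12,2,0.32],0,20],
  [[0.12,2,0.32],0,20],
  [[0.12,2,0.32],0,20],
  [[0.12,2,0.32],0,20],
  [[0.12,2,0.32],0,20],
])

```text
t: 7.5
position: [0.4683, -0.3153, 0.0505]
eef_rot: [[0.06, 0.998, 0.001], [0.998, -0.06, -0.001], [-0.001, 0.001, -1.0]]
ft_force: [-0.8, -2.0, 1.7]
finger_gap: 0.236
finger_force: 1.4
```

Emit:
step_arm([
  [[0.1,1.5,0.1],0,20],
  [[0.1,1.5,0.1],0,20],
  [[0.1,1.5,0.1],0,20],
  [[0.1,1.5,0.1],0,20],
  [[0.1,1.5,0.1],0,20],
  [[0.1,1.5,0.1],0,20],
  [[0.1,1.5,0.1],0,20],
  [[0.1,1.5,0.1],0,20],
  [[0.1,1.5,0.1],0,20],
  [[0.1,1.5,0.2],0,20],
  [[0.1,1.5,0.2],0,20],
  [[0.1,1.5,0.2],0,20],
  [[0.1,1.5,0.2],0,20],
  [[0.1,1.5,0.2],0,20],
  [[0.1,1.5,0.2],0,20],
  [[0.1,1.5,0.2],0,20],
])

```text
t: 8.83
position: [0.4695, -0.2905, 0.0524]
eef_rot: [[0.06, 0.998, -0.0], [0.998, -0.06, 0.001], [0.001, -0.0, -1.0]]
ft_force: [0.1, -1.6, 0.5]
finger_gap: 0.231
finger_force: 0.6
```

Emit:
step_arm([
  [[0.05,1,0.1],0,20],
  [[0.05,1,0.1],0,20],
  [[0.05,1,0.1],0,20],
  [[0.05,1,0.1],0,20],
  [[0.05,1,0.1],0,20],
])

```text
t: 9.25
position: [0.4698, -0.2856, 0.0529]
eef_rot: [[0.06, 0.998, -0.0], [0.998, -0.06, 0.0], [0.0, -0.0, -1.0]]
ft_force: [0.6, -0.1, -0.3]
finger_gap: 0.234
finger_force: 0.2
```

Run:
```python
from h import *
s=status.read_state(); save('wrist','w4.png',None,1.25)
print(s['t'],s['position'],s['ft_force'])
np.savez('w4.npz',p=s['position'],R=s['eef_rot'])
```

```text
9.25 [ 0.4697972  -0.28563192  0.05291062] [ 0.58954633 -0.06893554 -0.32183064]
```

View pics/w4.png

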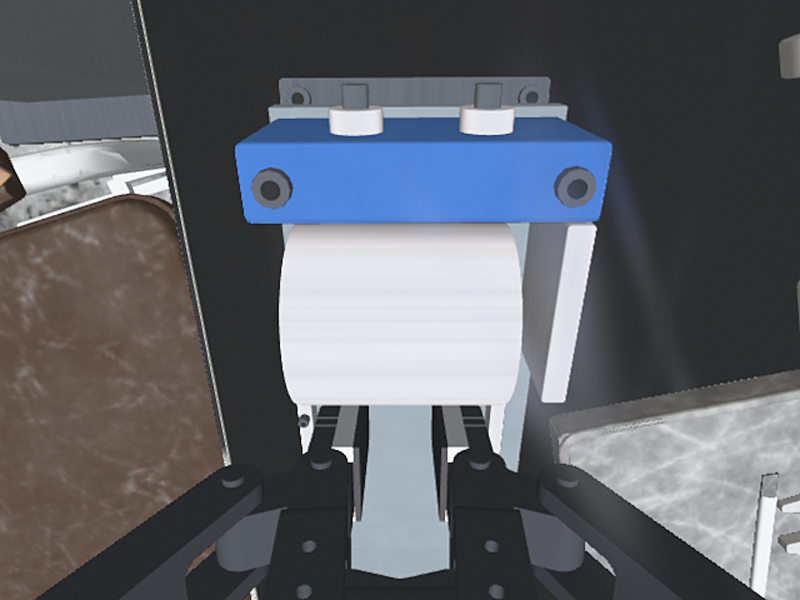

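The roller is now close under the blue block, square, with the datum plate to its right at (570,310). I push on gently until the pads push back.

Emit:
step_arm([
  [[0.05,0.8,0.1],0,20],
  [[0.05,0.8,0.1],0,20],
  [[0.05,0.8,0.1],0,20],
  [[0.05,0.8,0.1],0,20],
])

```text
t: 9.63
position: [0.4701, -0.2829, 0.0534]
eef_rot: [[0.06, 0.998, -0.0], [0.998, -0.06, -0.0], [-0.0, -0.0, -1.0]]
ft_force: [-1.1, -1.7, 0.5]
finger_gap: 0.234
finger_force: 0.8
```

Emit:
step_arm([
  [[0.05,0.7,0],0,20],
  [[0.05,0.7,0],0,20],
  [[0,0,0],0,20],
])

```text
t: 9.88
position: [0.4705, -0.2819, 0.0537]
eef_rot: [[0.06, 0.998, 0.001], [0.998, -0.06, -0.001], [-0.001, 0.001, -1.0]]
ft_force: [-0.3, -3.5, 0.4]
finger_gap: 0.233
finger_force: 1.2
```

Emit:
step_arm([
  [[0.03,0.6,0],0,20],
  [[0.03,0.6,0],0,20],
  [[0,0,0],0,20],
])

```text
t: 10.13
position: [0.4706, -0.2818, 0.0537]
eef_rot: [[0.059, 0.998, 0.001], [0.998, -0.059, -0.003], [-0.003, 0.001, -1.0]]
ft_force: [-1.5, -6.6, 0.2]
finger_gap: 0.233
finger_force: 3.0
```

Emit:
step_arm([
  [[0.03,0.6,0],0,20],
  [[0.03,0.6,0],0,20],
  [[0,0,0],0,20],
])

```text
t: 10.38
position: [0.4707, -0.2818, 0.0539]
eef_rot: [[0.058, 0.998, 0.001], [0.998, -0.058, -0.005], [-0.005, 0.002, -1.0]]
ft_force: [-1.3, -9.0, -1.5]
finger_gap: 0.232
finger_force: 4.5
```

The tool has stopped while the force climbs to 9 N, so the roller is on the pads. I'll press a little more, hold, then back off slowly so that a run-back would be caught.

Emit:
step_arm([
  [[0,0.6,0],0,20],
  [[0,0.6,0],0,20],
  [[0,0,0],0,20],
  [[0,0,0],0,20],
  [[0,0,0],0,20],
])

```text
t: 10.8
position: [0.4709, -0.2817, 0.054]
eef_rot: [[0.058, 0.998, 0.002], [0.998, -0.058, -0.007], [-0.007, 0.002, -1.0]]
ft_force: [-1.7, -11.3, -1.7]
finger_gap: 0.23
finger_force: 5.8
```

Emit:
step_arm([
  [[0,-1,0],0,20],
  [[0,-1,0],0,20],
  [[0,-1,0],0,20],
  [[0,-1,0],0,20],
  [[0,-1,0],0,20],
  [[0,-1,0],0,20],
  [[0,-1,0],0,20],
  [[0,-1,0],0,20],
  [[0,-1,0],0,20],
  [[0,-1,0],0,20],
  [[0,-1,0],0,20],
  [[0,-1,0],0,20],
  [[0,0,0],0,20],
])

```text
t: 11.88
position: [0.4704, -0.2899, 0.0534]
eef_rot: [[0.06, 0.998, 0.0], [0.998, -0.06, -0.0], [-0.0, 0.0, -1.0]]
ft_force: [0.0, -0.3, 0.6]
finger_gap: 0.236
finger_force: 0.0
```

Run:
```python
from h import *
s=status.read_state(); save('wrist','w5.png',None,1.25)
print(s['t'],s['position'],s['ft_force'])
np.savez('w5.npz',p=s['position'],R=s['eef_rot'])
```

```text
11.8833 [ 0.47037245 -0.28989564  0.05343079] [ 0.03115539 -0.34928246  0.59359405]
```

View pics/w5.png

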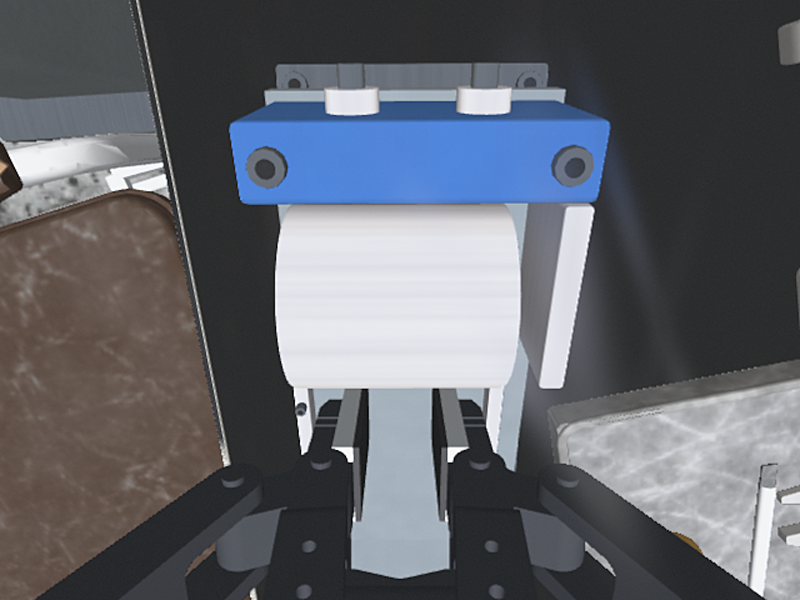

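The roller stays up: it leans about 3 mm off the pads while the fingers stand free behind it, so the pawl is holding. Next I close the fingers, lift, and go round to the open side.

Emit:
step_arm([
  [[0,-2,2],0,20],
  [[0,0,12],0,20],
  [[0,0,16],0,20],
  [[0,0,16],0,10],
  [[0,0,16],0,0],
  [[0,0,8],0,0],
  [[-10,7,0],0,0],
  [[-15,10,0],0,0],
  [[-15,11,0],0,0],
  [[-15,11,0],0,0],
  [[-5,4,0],0,0],
  [[0,0,0],0,0],
  [[0,0,-8],0,0],
  [[0,0,-16],0,0],
  [[0,0,-16],0,0],
  [[0,0,-16],0,0],
  [[0,0,-12],0,0],
  [[0,0,-5],0,0],
  [[0,0,0],0,0],
])

```text
t: 13.52
position: [0.4101, -0.2487, 0.0489]
eef_rot: [[0.06, 0.998, -0.002], [0.998, -0.06, 0.001], [0.001, -0.002, -1.0]]
ft_force: [-1.4, 1.1, 0.2]
finger_gap: -0.001
finger_force: 0.0
```

Run:
```python
from h import *
s=status.read_state(); save('wrist','w6.png',None,1)
a=cv2.imread('pics/w6.png'); b=cams.get_image('side')[180:255,290:390,::-1]
cv2.imwrite('pics/side6.png',cv2.resize(b,(400,300),interpolation=cv2.INTER_CUBIC))
b=cv2.resize(b,(320,240),interpolation=cv2.INTER_CUBIC)
a=cv2.resize(a,(480,360)); im=np.zeros((360,800,3),np.uint8); im[:,:480]=a; im[:240,480:]=b
cv2.imwrite('pics/m6.png',im)
print(s['t'],s['position'],s['ft_force'],s['finger_gap'])
```

```text
13.5167 [ 0.41012394 -0.24866585  0.04885926] [-1.35939052  1.13816581  0.24987653] -0.001114382092550145
```

View pics/m6.png

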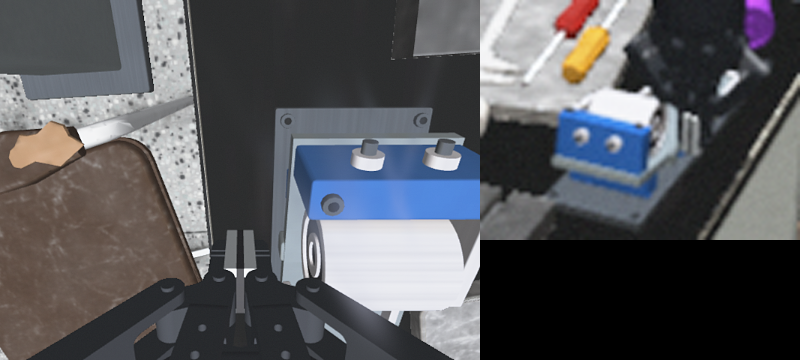

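The roller is still in the seat, its end face at (313,252). The closed gripper's knuckles bulge sideways towards it, so I turn the tool 90° and push with the slim finger edges, as before.

Emit:
step_arm([
  [[-10,0,0],-0.1,0],
  [[-10,0,0],-0.12,0],
  [[-5,0,0],-0.12,0],
  [[0,0,0],-0.12,0],
  [[0,0,0],-0.12,0],
  [[0,0,0],-0.12,0],
  [[0,0,0],-0.12,0],
  [[0,0,0],-0.12,0],
  [[0,0,0],-0.12,0],
  [[0,0,0],-0.12,0],
  [[0,0,0],-0.12,0],
  [[0,0,0],-0.12,0],
  [[0,0,0],-0.12,0],
  [[0,0,0],-0.03,0],
  [[0,0,0],0,0],
])

```text
t: 14.87
position: [0.3865, -0.2497, 0.0516]
eef_rot: [[0.998, -0.06, 0.002], [-0.059, -0.998, -0.002], [0.002, 0.002, -1.0]]
ft_force: [0.4, -0.4, 0.0]
finger_gap: -0.003
finger_force: 0.0
```

Emit:
step_arm([
  [[5,0.1,0],0,0],
  [[7,0.2,0],0,0],
  [[7,0.2,0],0,0],
  [[6,0,1],0,0],
  [[4,0,0],0,0],
  [[3,0,0],0,0],
  [[2,0,0],0,0],
  [[2,0,0],0,0],
  [[2,0,0],0,0],
  [[1,0,0],0,0],
  [[1,0,0],0,0],
  [[1,0,0],0,0],
  [[1,0,0],0,0],
  [[1,0,0],0,0],
  [[1,0,0],0,0],
  [[0,0,0],0,0],
])

```text
t: 16.2
position: [0.4295, -0.2483, 0.0515]
eef_rot: [[0.998, -0.059, 0.0], [-0.059, -0.998, -0.0], [0.0, 0.0, -1.0]]
ft_force: [-0.4, -0.4, 0.2]
finger_gap: -0.001
finger_force: 0.0
```

Emit:
step_arm([
  [[1,-0.06,0],0,0],
  [[1,-0.06,0],0,0],
  [[1,-0.06,0],0,0],
  [[1,-0.06,0],0,0],
  [[1,-0.06,0],0,0],
  [[1,-0.06,0],0,0],
  [[1,-0.06,0],0,0],
  [[1,-0.06,0],0,0],
])

```text
t: 16.87
position: [0.4372, -0.2486, 0.0513]
eef_rot: [[0.998, -0.059, -0.001], [-0.059, -0.998, 0.0], [-0.001, -0.0, -1.0]]
ft_force: [-1.5, 0.0, 0.6]
finger_gap: -0.003
finger_force: 0.4
```

Emit:
step_arm([
  [[1,-0.06,0],0,0],
  [[1,-0.06,0],0,0],
  [[1,-0.06,0],0,0],
  [[1,-0.06,0],0,0],
  [[1,-0.06,0],0,0],
])

```text
t: 17.28
position: [0.4424, -0.249, 0.0513]
eef_rot: [[0.998, -0.059, -0.0], [-0.059, -0.998, 0.0], [-0.0, -0.0, -1.0]]
ft_force: [-1.2, 0.5, -0.7]
finger_gap: -0.001
finger_force: 0.4
```

Emit:
step_arm([
  [[1,-0.06,0],0,0],
  [[1,-0.06,0],0,0],
])

```text
t: 17.45
position: [0.444, -0.2491, 0.0513]
eef_rot: [[0.998, -0.059, -0.001], [-0.059, -0.998, 0.0], [-0.001, -0.0, -1.0]]
ft_force: [-3.3, -0.2, 0.9]
finger_gap: 0.003
finger_force: 1.7
```

Emit:
step_arm([
  [[1,-0.06,0],0,0],
  [[1,-0.06,0],0,0],
  [[0,0,0],0,0],
])

```text
t: 17.7
position: [0.4439, -0.2486, 0.0508]
eef_rot: [[0.998, -0.058, -0.005], [-0.058, -0.998, 0.002], [-0.005, -0.001, -1.0]]
ft_force: [-6.7, 0.9, 2.7]
finger_gap: 0.002
finger_force: 3.2
```

Emit:
step_arm([
  [[0.8,-0.05,0],0,0],
  [[0.8,-0.05,0],0,0],
  [[0,0,0],0,0],
])

```text
t: 17.95
position: [0.4439, -0.2483, 0.0504]
eef_rot: [[0.998, -0.058, -0.009], [-0.058, -0.998, 0.003], [-0.009, -0.002, -1.0]]
ft_force: [-10.0, -0.5, 4.0]
finger_gap: 0.0
finger_force: 4.8
```

Emit:
step_arm([
  [[0.8,-0.05,0],0,0],
  [[0.8,-0.05,0],0,0],
  [[0,0,0],0,0],
])

```text
t: 18.2
position: [0.4438, -0.248, 0.05]
eef_rot: [[0.998, -0.058, -0.012], [-0.058, -0.998, 0.004], [-0.012, -0.003, -1.0]]
ft_force: [-13.5, -1.3, 5.2]
finger_gap: -0.002
finger_force: 6.4
```

The tool stalled at x=0.444, about where the plate contact was predicted (0.4447), with the force rising. I back off and check.

Emit:
step_arm([
  [[-1,0,0],0,0],
  [[-1,0,0],0,0],
  [[-1,0,0],0,0],
  [[-1,0,0],0,0],
  [[-2,0,0],0,0],
  [[-4,0,0],0,0],
  [[-8,0,0],0,0],
  [[-12,0,0],0,0],
  [[-12,0,4],0,0],
  [[-12,0,14],0,0],
  [[-5,0,14],0,0],
  [[0,0,14],0,0],
  [[0,0,14],0,0],
  [[0,0,14],0,0],
  [[0,0,0],0,0],
])

```text
t: 19.45
position: [0.3916, -0.251, 0.1284]
eef_rot: [[0.998, -0.06, 0.005], [-0.06, -0.998, -0.004], [0.005, 0.004, -1.0]]
ft_force: [-0.0, -0.5, 0.7]
finger_gap: 0.002
finger_force: 0.0
```

Run:
```python
from h import *
s=status.read_state(); save('wrist','w7.png',None,1)
a=cv2.imread('pics/w7.png'); b=cams.get_image('side')[180:255,290:390,::-1]
b=cv2.resize(b,(400,300),interpolation=cv2.INTER_CUBIC)
a=cv2.resize(a[:300,120:520],(800,600))
a=cv2.resize(a,(400,300)); 
A=cv2.imread('pics/w7.png'); im=np.zeros((600,800,3),np.uint8); im[:480,:640]=A; im[420:,560:]=cv2.resize(b,(240,180))
cv2.imwrite('pics/m7.png',im)
print(s['t'],s['position'],s['ft_force'])
np.savez('w7.npz',p=s['position'],R=s['eef_rot'])
```

```text
19.45 [ 0.39156389 -0.25100951  0.12839079] [-0.01328916 -0.52520156  0.73536685]
```

View pics/m7.png

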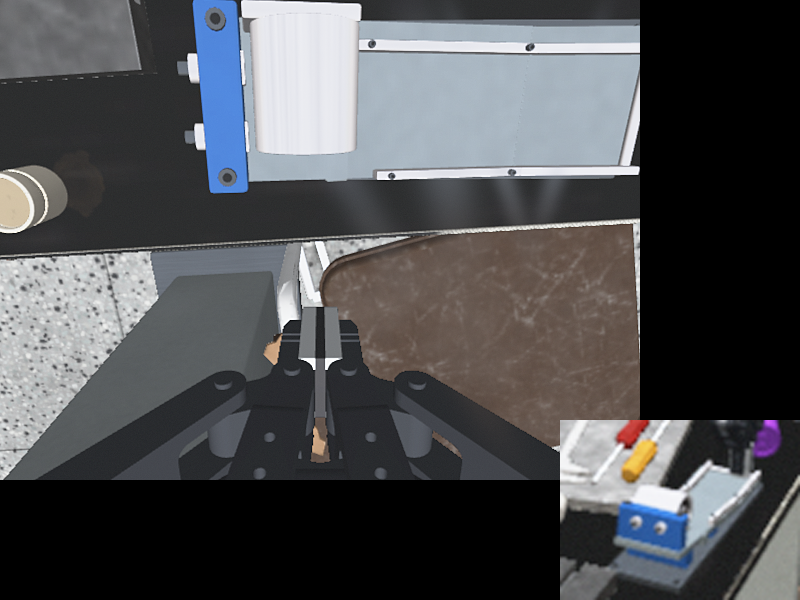

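The picture shows the roller's far end against the datum plate (row ~20), square to it. It sits beside the stop pads (col ~245) and has not run back. The bush at (30,200) was never approached. Handing in.

```bash
python3 -c "from station import finish_job; print(finish_job())"
```

```text
the job is handed in; nothing more can be done
None
```

I rolled the roller up to the stop pads, where the pawl held it, then pushed it along its axis until it met the datum plate. I handed the job in at about 19.5 s; no verdict came back.

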